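# Open the jar feeder for refilling and hold its pusher at the mark

### The arm

A 7-joint arm with a two-finger parallel gripper is mounted at the origin on the work surface. World frame = base frame: x ahead of the robot, y to its left, z up, the work surface at z = 0. Lengths are in m, angles in rad, forces in N, time in s.
With the tool pointing down it reaches from about 0.35 to 0.9 m from the base axis. Payload 7.2 kg.
Tool frame: the origin (TCP) lies between the finger pads; the fingertips stand env.tcp_to_tips ahead of it and the grasp point (between the pads) lies 6 mm ahead of it (env.tcp_to_tips is the distance from the TCP to the fingertips, in m); z points along the fingers, y is the line along which they close (so a half turn about z gives the same grasp; the last joint's range is limited). The gripper opens to 85 mm and grips with 20 to 120 N. Pads are 22 mm wide; open, the fingers measure 114 mm over their backs; the gripper's body (76 mm by 85 mm) begins 54 mm behind the grasp point. The pads swing forward as they close: fully open they stand 13 mm farther back than shut.
Start: joints at [1.033, 0.411, -0.013, 1.596, 0.006, 1.134, -0.082], TCP at [0.283, -0.557, 0.256] pointing down, gripper open.
Joint ranges: [-2.95, 2.95], [-0.29, 1.99], [-1.47, 1.44], [0.14, 2.54], [-1.03, 4.17], [0.13, 1.85], [-2.86, 2.86]. Speed limits (rad/s): [2.39, 2.39, 3.01, 3.01, 3.14, 3.14, 3.14].

### API

Orientations are given as a unit quaternion [w, x, y, z].
In Python, from cell import get_state, snapshot, camera_info, env, look_for, mark_of gives the robot as it stands.
- The arm moves only by the tool arm_command, never from a script. Its argument "increments" is a list of rows, each a list of 6 numbers: the shift along the tool's x, y, z in mm, then the turn, a rotation vector about the tool's x, y, z in rad. A call has 1 to 20 rows; each row shifts and turns the commanded pose from where the row before left it, along the tool's axes as they then stand; what a row does not reach is not made up. A row lasts 1/12 s, in which the tool goes at most 41.7 mm and 7.16 degrees, less where a joint would pass 70% of its speed; a pose out of reach is approached as far as the arm can. A call with a gripper value outside its range is refused whole. "gripper" is the opening, from 0 (shut) to 1 (fully open), set as the call begins (left out, the last holds). The fingers move at their own pace and stop on an object; "grip_force" is the grip in N (left out, the last holds). Time passes only in rows, so rows that do not move let the fingers close. It gives the time, the measured TCP pose, the force, the opening and the grip force at its end, in the units of the state.
- get_state(): the state, without advancing time (a new reading comes with each control period).
- snapshot(name): name is "side" or "top" or "wrist"; returns the picture (400x640x3 uint8, red, green, blue); there is no depth.
- camera_info(name): a dict with "fovy" (degrees; the focal length in pixels is half the picture's height over the tangent of half this angle, whatever the lens; pixels are square), "cx", "cy" (the principal point, pixels), "k1" (the pictures are not rectified: a ray, as slopes to the right and down, at radius r is drawn at 1 + k1 r^2 times it, then the intrinsics apply), "rvec" (rotation vector, rad) and "tvec" (3), from world to camera coordinates, as OpenCV has them. Camera axes: x right, y down, z forward; pixel columns grow to the right and rows downward; lengths in m; the calibration is good to about 2 mm. A picture is of the moment at which its call begins: read the wrist's pose just before it. camera_info takes no time and is no camera call; for the wrist camera it gives the pose at the moment of the call.
- env.finish_job(): hands the job in; it is judged then, once.
Trained networks look in the newest picture that a camera, given by its name, has taken for a name from the list of things; names that differ only in an ending like _2 or _b are one class to them, and where a whole thing is asked for, a point or a joint stands for the part that bears it (a point fixed in the world has none). Each returns a list of dicts, best first, with "conf" (0 to 1); they miss things now and then, are a little off and sometimes report something else, mostly with a low value. They report only what shows in the picture. A call takes as long as a camera call.
- look_for(camera, thing): "extent" ([left, top, width, height] in pixels, round what is visible of it).
- mark_of(camera, thing): "uv" ([column, row] in pixels: a listed point, or the origin of a listed thing).
The state is a dict: "t": time; "joint_positions": joint angles; "qd": joint speeds; "joint_torque": joint torques, N m; "eef_pos": TCP position; "ee_rot": TCP orientation; "ft_force": force on the tool from outside, world axes, zero at the start; "torque": the same for the moment, N m; "gripper_width": finger opening in m; "gripper_force": force on a finger pad.
Only numpy, scipy, OpenCV 4.12 (cv2) and the standard library are available. Lean on these libraries where they do the work, as an engineer would, in place of code of your own. Each camera call takes 0.05 s, during which the arm holds its last target. There are 200 camera calls.

### The job

The jar feeder on the shop counter is empty and is about to be refilled. First swing its side gate all the way out until it clicks into its end detent; then pull the spring-loaded pusher back along the lane until its pointer is level with the index fin clipped to the side rail, and finish with the gripper still holding it there, since it springs back if let go. Leave the gate seated, and do not disturb the jars and the bottle standing by.

Things in the scene. Friction and masses are not known exactly. Their poses are not given: they have to be found in the camera images.
- feeder: The jar feeder, fixed to the counter: an aluminium deck 300 mm long (its x), 100 mm wide (its y), 12 mm thick; origin at the centre of its underside, z up. A jar lane runs along x; the customer end with a front lip (52 mm high) is at +x, the loading end at -x. The +y side has a fixed rail (6 mm thick, top 55 mm above the counter); the -y side is closed by the hinged gate. A steel stop ear (40 mm high) beside the hinge is where the gate rests when fully open.
- gate (a joint): Side gate angle (rad): 0 = shut along the lane, 1.60 = end stop, square out on the feeder's -y side; opens counter-clockwise from above about gate_hinge. An over-centre spring strut under it resists (at most 1.8 N at the post) up to the crest at 1.36; beyond about 1.45 it snaps to 1.60 and is held. Let go between 1.2 and 1.45 it may stop half-way, unseated.
- gate_hinge (a point): On the vertical hinge axis of the gate, at feeder (110, -45) mm, 60 mm above the counter. Its axes are the feeder's.
- gate_handle (a point): Grip point on the steel round post at the gate's free end: upright, 14 mm diameter, from the gate's top edge (58 mm above the counter) to 108 mm; this point is on its axis, 88 mm above the counter, 150 mm from the hinge axis (straight towards feeder -x of it when shut). The gate panel is 6 mm thick, from 20 to 58 mm above the counter.
- pusher: The black pusher in the lane, sliding along feeder x on a return spring: paddle 10 mm thick (x), 66 mm wide (y), top 62 mm above the counter, with a grip tab standing on it. Origin on the lane's centre line at counter level, midway through the tab's thickness; axes are the feeder's. At rest at feeder x = +95 mm; it can be pulled 170 mm towards feeder -x. The spring pulls it to +x with 3.6 N at rest plus 0.4 N per 10 mm.
- pusher_grip (a point): Grip point in the pusher's tab: the tab is 14 mm thick (feeder x), 26 mm wide (feeder y), from 62 to 108 mm above the counter; this point is at its middle, 88 mm above the counter.
- pointer_tip (a point): Tip of the steel pointer bar, 4 mm wide, that sticks out of the pusher sideways over the fixed rail: 55 mm to feeder +y of pusher_grip, at the same feeder x, 60 mm above the counter.
- mark: The steel index clip on the fixed rail, which does not move in a run, with the index fin: a plate 4 mm thick (feeder x), 12 mm wide, upright, top 69 mm above the counter. Origin on the lane's centre line at counter level, level with the fin's middle in feeder x (60 to 130 mm towards feeder -x of the pusher's rest place); axes are the feeder's.
- mark_fin (a point): Top middle of the index fin, 64 mm to feeder +y of the mark's origin, 69 mm above the counter. The pointer is level with it when both have the same feeder x.
- jar_tall: Bystander: glass jar, 62 mm diameter, 105 mm high, standing at the feeder's +y side; origin at its bottom centre.
- jar_short: Bystander: jar, 68 mm diameter, 75 mm high, standing at the feeder's +y side; origin at its bottom centre.
- bottle: Bystander: bottle, 62 mm diameter, 190 mm high, on the counter to the robot's right; origin at its bottom centre.

How it is judged:
By the outcome, as a careful person would: the job done as asked, in the order asked, and still so for the second after the job is handed in, while the arm keeps its last pose, push and grip.
It also fails if it takes over 48 s, if anything falls off the work surface, if the arm or the gripper's body presses on something with over 40 N, if the wrist force passes 120 N, or if a joint passes its speed limit or range.

## Working session

There is one attempt and no reset: what is moved stays moved. The work goes in short steps, Python scripts to look and compute and a tool call to move; the robot and the scene stay as the last step left them, time stands still between calls to the robot, and variables do not carry over. Pictures are saved under pics/ and viewed, at most 10 in all, crops included, and the job is handed in when it is done.

Besides the shell and the picture viewer there is one more tool, called after "Emit:" as name([rows], argument=value, ...), one row to a line, values as JSON. arm_command: Moves the arm, as the interface text tells. Its arguments: {"type":"object","properties":{"increments":{"type":"array","items":{"type":"array","items":{"type":"number"}}},"gripper":{"type":"number"},"grip_force":{"type":"number"}},"required":["increments"]}

```bash
ls; mkdir -p pics
cat > h.py <<'E'
import numpy as np, cv2
from cell import get_state, snapshot, camera_info, env, look_for, mark_of
def save(n,img): cv2.imwrite(f'pics/{n}.png',img[:,:,::-1])
def K(ci):
    f=200/np.tan(np.radians(ci['fovy'])/2); return np.array([[f,0,ci['cx']],[0,f,ci['cy']],[0,0,1.]]),np.array([ci['k1'],0,0,0,0.])
def proj(ci,P):
    k,d=K(ci); return cv2.projectPoints(np.array(P,float).reshape(-1,1,3),np.array(ci['rvec'],float),np.array(ci['tvec'],float),k,d)[0].reshape(-1,2)
def ray(ci,uv):
    k,d=K(ci); n=cv2.undistortPointsIter(np.array(uv,float).reshape(1,1,2),k,d,None,None,(3,50,1e-10)).ravel()
    R=cv2.Rodrigues(np.array(ci['rvec'],float))[0]; return -R.T@np.array(ci['tvec'],float), R.T@np.r_[n,1]
def atz(ci,uv,z):
    o,d=ray(ci,uv); return o+d*(z-o[2])/d[2]
E
python3 - <<'E'
from h import *
s=get_state();print({k:np.round(v,3) for k,v in s.items()},env.tcp_to_tips)
ims=[]
H=dict(feeder=0,gate_hinge=.06,gate_handle=.088,pusher=0,pusher_grip=.088,pointer_tip=.06,mark=0,mark_fin=.069,jar_tall=0,jar_short=0,bottle=0)
for c in ('top','side','wrist'):
    im=snapshot(c);ci=camera_info(c);save(c,im)
    print(c,np.round(ray(ci,(320,200))[0],3))
    for t,z in H.items():
        for m in mark_of(c,t)[:1]: print(t,round(m['conf'],2),np.round(m['uv'],1),np.round(atz(ci,m['uv'],z),4))
E
```

```text
pics
{'t': np.float64(0.0), 'joint_positions': array([ 1.033,  0.412, -0.013,  1.597,  0.006,  1.134, -0.082]), 'qd': array([ 0.001, -0.001,  0.001, -0.   , -0.001,  0.001,  0.001]), 'joint_torque': array([-0.0000e+00, -6.0062e+01,  6.8200e-01, -2.9941e+01,  1.4000e-02,
        1.1000e-02, -0.0000e+00]), 'eef_pos': array([ 0.283, -0.557,  0.255]), 'ee_rot': array([-0.001,  0.973,  0.233, -0.   ]), 'ft_force': array([ 0.039, -0.05 ,  1.092]), 'torque': array([-0.016,  0.047,  0.015]), 'gripper_force': np.float64(0.0), 'gripper_width': np.float64(0.085)} 0.025
top [ 0.394 -0.024  1.139]
feeder 0.98 [293.2 216.3] [0.5167 0.0772 0.    ]
gate_hinge 0.59 [314.3 183.4] [0.6076 0.007  0.06  ]
gate_handle 0.61 [314.3 231.3] [0.4621 0.0096 0.088 ]
pusher 0.65 [303.4 184.3] [0.6176 0.0433 0.    ]
pusher_grip 0.63 [298.9 178.9] [0.6168 0.051  0.088 ]
pointer_tip 0.62 [283.1 179.4] [0.6226 0.1005 0.06  ]
mark_fin 0.55 [273.5 219.1] [0.5026 0.129  0.069 ]
jar_tall 0.77 [246.9 173.5] [0.6578 0.2223 0.    ]
jar_short 0.74 [240.3 226.6] [0.4892 0.2424 0.    ]
bottle 0.63 [441.5 241.9] [ 0.4236 -0.3807  0.    ]
side [0.135 0.361 0.749]
feeder 0.62 [282.6 277.5] [0.5088 0.0831 0.    ]
gate_hinge 0.87 [275.3 216.4] [0.615  0.0083 0.06  ]
gate_handle 0.8 [321.  249.9] [0.4594 0.014  0.088 ]
pusher 0.63 [265.1 242.2] [0.6118 0.0484 0.    ]
pusher_grip 0.56 [262.  218.2] [0.6121 0.0474 0.088 ]
pointer_tip 0.86 [241.9 235. ] [0.6252 0.098  0.06  ]
mark_fin 0.6 [258.4 276.5] [0.5103 0.1425 0.069 ]
jar_tall 0.78 [195.2 266.4] [0.6695 0.2078 0.    ]
jar_short 0.96 [227.6 330.6] [ 0.4923  0.2463 -0.    ]
bottle 0.64 [433.9 190.7] [ 0.4276 -0.3931  0.    ]
wrist [ 0.341 -0.527  0.374]
```

```bash
python3 -c "
import cv2,numpy as np
cv2.imwrite('pics/ts.png',np.vstack([cv2.resize(cv2.imread('pics/top.png'),(480,300)),cv2.resize(cv2.imread('pics/side.png'),(480,300))]))"
```

```text
(no output)
```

View pics/ts.png

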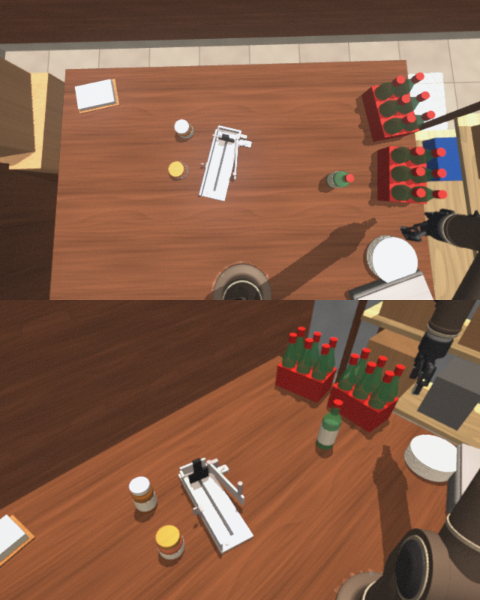

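The feeder sits ahead, yawed a few degrees clockwise. The jars are on its left, and the bottle is well to the right at top (441,242). The gate already looks slightly ajar. Next I'll fit one feeder model to all the detections.

```bash
cat > fit.py <<'E'
from h import *
from scipy.optimize import least_squares
def model(p):
    x,y,a,g,m,q=p
    c,s=np.cos(a),np.sin(a)
    W=lambda u,v,z: np.array([x+c*u-s*v,y+s*u+c*v,z])
    return dict(feeder=W(0,0,0),gate_hinge=W(.11,-.045,.06),gate_handle=W(.11-.15*np.cos(g),-.045-.15*np.sin(g),.088),
      pusher=W(q,0,0),pusher_grip=W(q,0,.088),pointer_tip=W(q,.055,.06),mark_fin=W(m,.064,.069))
def fit(obs,p0=(.515,.08,-.2,.2,0,.095),fixq=True):
    def r(p):
        M=model(p);o=[]
        for ci,t,uv,w in obs: o+=list(w*(proj(ci,M[t])[0]-uv))
        if fixq:o.append((p[5]-.095)*5000)
        return o
    s=least_squares(r,p0,loss='soft_l1',f_scale=1.5);return s.x
def see(cams,things=('feeder','gate_hinge','gate_handle','pusher','pusher_grip','pointer_tip','mark_fin')):
    o=[]
    for c in cams:
        ci=camera_info(c);snapshot(c)
        for t in things:
            for m in mark_of(c,t)[:1]:
                if m['conf']>.4:o.append((ci,t,np.array(m['uv']),1.0,c))
    return o
E
python3 - <<'E'
from fit import *
o=see(('top','side'));p=fit([x[:4] for x in o]);print(np.round(p,4))
M=model(p)
for ci,t,uv,w,c in o: print(c,t,np.round(proj(ci,M[t])[0]-uv,1))
for t in M: print(t,np.round(M[t],4))
a=cv2.imread('pics/top.png')[150:290,220:360];b=cv2.imread('pics/side.png')[190:380,220:360]
cis={c:camera_info(c) for c in('top','side')}
cv2.imwrite('pics/z.png',np.hstack([cv2.resize(a,None,fx=2.8,fy=2.8,interpolation=3),cv2.resize(b,None,fx=2.0632,fy=2.0632,interpolation=3)]))
E
```

```text
[ 0.5156  0.0744 -0.2615  0.1819 -0.0202  0.095 ]
top feeder [ 1.1 -0.3]
top gate_hinge [ 0.3 -1.3]
top gate_handle [-1.4  0.4]
top pusher [-13.5   3.4]
top pusher_grip [3.9 1.8]
top pointer_tip [-3.7  1.9]
side feeder [-0.9 -4. ]
side gate_hinge [0.7 0.8]
side gate_handle [ 0. -3.]
side pusher [ 1.2 -1.9]
side pusher_grip [ 0.3 -1. ]
side pointer_tip [-0.8  0.8]
side mark_fin [-1.3  0.6]
feeder [0.5156 0.0744 0.    ]
gate_hinge [0.6102 0.0025 0.06  ]
gate_handle [0.4607 0.0144 0.088 ]
pusher [0.6074 0.0498 0.    ]
pusher_grip [0.6074 0.0498 0.088 ]
pointer_tip [0.6216 0.1029 0.06  ]
mark_fin [0.5126 0.1414 0.069 ]
```

View pics/z.png

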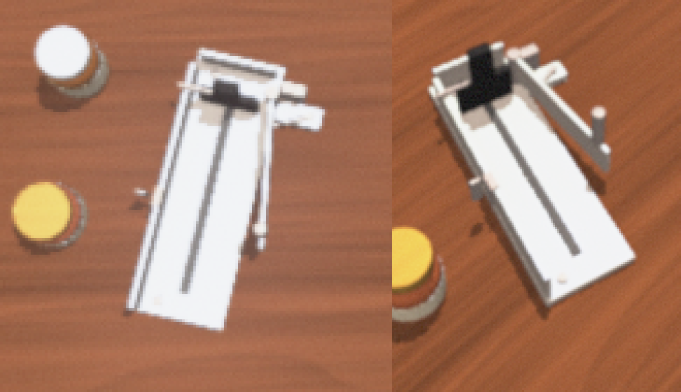

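The zoomed crops show three things:
- **Gate:** slightly ajar, with its post at left-crop (260,242).
- **Index clip:** on the rail at (142,191).
- **Pusher:** at rest at the far end.

The model fits well, giving a yaw of about -0.25 rad and the gate at about 0.18 rad. The current closing direction suits the gate's arc, so I'll move above the post.

Emit:
arm_command([
  [26,-26.7,0,0,0,0],
  [26,-26.7,0,0,0,0],
  [26,-26.7,0,0,0,0],
  [26,-26.7,0,0,0,0],
  [26,-26.7,0,0,0,0],
  [26,-26.7,0,0,0,0],
  [26,-26.7,0,0,0,0],
  [26,-26.7,0,0,0,0],
  [26,-26.7,0,0,0,0],
  [26,-26.7,0,0,0,0],
  [26,-26.7,0,0,0,0],
  [26,-26.7,0,0,0,0],
  [26,-26.7,0,0,0,0],
  [26,-26.7,0,0,0,0],
  [26,-26.7,0,0,0,0],
  [26,-26.7,0,0,0,0],
  [0,0,0,0,0,0],
  [0,0,0,0,0,0],
], gripper=1.0)

```text
t: 4.1
eef_pos: [0.4608, 0.0142, 0.2564]
ee_rot: [-0.0, 0.972, 0.235, 0.0]
ft_force: [-1.1, 0.4, 0.2]
gripper_width: 0.0855
gripper_force: 0.0
```

```bash
cat >> fit.py <<'E'
from scipy.spatial.transform import Rotation as Ro
def R_tool():
    s=get_state();q=s['ee_rot'];return np.array(s['eef_pos']),Ro.from_quat([q[1],q[2],q[3],q[0]])
def to_tool(target):
    p,R=R_tool();return np.round(1000*R.inv().apply(np.array(target)-p),1)
E
python3 - <<'E'
from fit import *
o=see(('wrist','top','side'));p=fit([x[:4] for x in o]);print(np.round(p,4))
M=model(p)
for ci,t,uv,w,c in o: print(c,t,np.round(uv),np.round(proj(ci,M[t])[0]-uv,1),np.round(atz(ci,uv,M[t][2]),4) if c=='wrist' else '')
for t in M: print(t,np.round(M[t],4))
print(R_tool()[0],get_state()['ee_rot'],get_state()['t'])
h=M['gate_handle'];print(to_tool([h[0],h[1],.094]))
save('w1',snapshot('wrist'))
E
```

```text
[ 0.5152  0.0741 -0.26    0.1635 -0.0224  0.095 ]
wrist feeder [297. 106.] [-2.2  0.8] [0.5173 0.0721 0.    ]
wrist gate_hinge [398.  52.] [ 0.6 -0.4] [0.6094 0.0027 0.06  ]
wrist gate_handle [316. 183.] [0.3 0.7] [0.4611 0.0173 0.088 ]
wrist pusher [350.  43.] [-1.2  1.2] [0.6088 0.049  0.    ]
wrist pusher_grip [357.  22.] [ 2.3 -1.1] [0.6054 0.051  0.088 ]
wrist mark_fin [224.  78.] [0.6 0.1] [0.5099 0.1422 0.069 ]
top gate_hinge [314. 185.] [ 2.1 -2.4] 
top pusher [304. 187.] [-2.1  0.5] 
top pusher_grip [300. 182.] [-1.1  0.1] 
top pointer_tip [283. 180.] [-0.6 -0.3] 
side feeder [284. 276.] [ 0.2 -3.1] 
side gate_hinge [279. 216.] [-0.1 -0.3] 
side gate_handle [321. 249.] [-1.2  1.4] 
side pusher [268. 242.] [-1.5  1.3] 
side pusher_grip [259. 220.] [ 3.3 -0.3] 
side pointer_tip [240. 237.] [0.8 0.3] 
side mark_fin [261. 273.] [-2.5  3.7] 
feeder [0.5152 0.0741 0.    ]
gate_hinge [0.61   0.0023 0.06  ]
gate_handle [0.4607 0.0167 0.088 ]
pusher [0.607  0.0496 0.    ]
pusher_grip [0.607  0.0496 0.088 ]
pointer_tip [0.6212 0.1028 0.06  ]
mark_fin [0.51   0.1417 0.069 ]
[0.46044817 0.01195435 0.25626271] [ 1.32724666e-05  9.72534142e-01  2.32760266e-01 -2.30355085e-05] 5.3
[  2.4  -4.2 162.3]
```

View pics/w1.png

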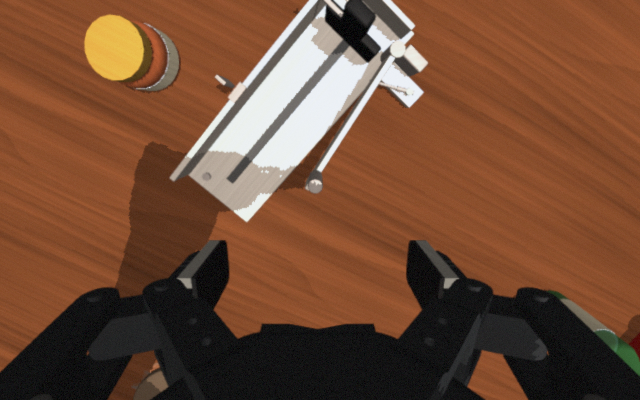

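The wrist view shows the post at (315,183) and the fin at (222,78), and the model matches both. I'll descend over the post and grip it.

Emit:
arm_command([
  [2.4,-4.2,20,0,0,0],
  [0,0,25,0,0,0],
  [0,0,25,0,0,0],
  [0,0,25,0,0,0],
  [0,0,25,0,0,0],
  [0,0,25,0,0,0],
  [0,0,15,0,0,0],
  [0,0,0,0,0,0],
  [0,0,0,0,0,0],
])

```text
t: 6.1
eef_pos: [0.4603, 0.0169, 0.096]
ee_rot: [-0.0, 0.973, 0.233, -0.001]
ft_force: [-0.8, 0.9, 0.9]
gripper_width: 0.0855
gripper_force: 0.0
```

Emit:
arm_command([
  [0,0,0,0,0,0],
  [0,0,0,0,0,0],
  [0,0,0,0,0,0],
  [0,0,0,0,0,0],
  [0,0,0,0,0,0],
  [0,0,0,0,0,0],
  [0,0,0,0,0,0],
  [0,0,0,0,0,0],
  [0,0,0,0,0,0],
  [0,0,0,0,0,0],
], gripper=0.0, grip_force=25)

```text
t: 6.93
eef_pos: [0.461, 0.0169, 0.0967]
ee_rot: [0.0, 0.973, 0.233, 0.0]
ft_force: [-2.4, 0.4, 6.1]
gripper_width: 0.0131
gripper_force: 25.8
```

```bash
cat > arc.py <<'E'
from fit import *
p,R=R_tool();h=np.array([.610,.0023]);v=p[:2]-h
print('r',np.hypot(*v),'g',(np.arctan2(v[1],v[0])+.26-np.pi+np.pi)%(2*np.pi)-np.pi, p, get_state()['ft_force'],get_state()['gripper_width'])
E
python3 - <<'E'
from arc import *
yaw=-.26
g=np.arctan2(-v[1],-v[0])-yaw
print('g',g)
ph=np.arctan2(v[1],v[0]); n=18; gs=np.linspace(g,1.62,n+1)
pts=h+ .150*np.c_[np.cos(np.pi+yaw+gs),np.sin(np.pi+yaw+gs)]
pts[0]=p[:2]
d=np.c_[np.diff(pts,axis=0),np.zeros(n)]
print(np.round(1000*R.inv().apply(d),1).tolist())
E
```

```text
r 0.14973720094537507 g 0.1623887259329484 [0.46097558 0.01689284 0.09674828] [-2.36575967  0.41259825  6.07768855] 0.013070094639200698
g 0.16238872593294829
[[-6.3, 10.4, 0.0], [-5.2, 11.0, 0.0], [-4.3, 11.3, 0.0], [-3.4, 11.7, 0.0], [-2.4, 11.9, 0.0], [-1.5, 12.1, 0.0], [-0.5, 12.1, 0.0], [0.5, 12.1, 0.0], [1.5, 12.1, 0.0], [2.4, 11.9, 0.0], [3.4, 11.7, 0.0], [4.3, 11.3, 0.0], [5.2, 11.0, 0.0], [6.1, 10.5, 0.0], [6.9, 10.0, 0.0], [7.7, 9.4, 0.0], [8.4, 8.7, 0.0], [9.1, 8.0, 0.0]]
```

Emit:
arm_command([
  [-6.3,10.4,0,0,0,0],
  [-5.2,11.0,0,0,0,0],
  [-4.3,11.3,0,0,0,0],
  [-3.4,11.7,0,0,0,0],
  [-2.4,11.9,0,0,0,0],
  [-1.5,12.1,0,0,0,0],
  [-0.5,12.1,0,0,0,0],
  [0.5,12.1,0,0,0,0],
  [1.5,12.1,0,0,0,0],
  [0,0,0,0,0,0],
])

```text
t: 7.77
eef_pos: [0.4888, -0.0884, 0.0962]
ee_rot: [0.0, 0.973, 0.232, -0.001]
ft_force: [-3.9, -1.6, 8.2]
gripper_width: 0.0135
gripper_force: 26.3
```

```bash
python3 arc.py
```

```text
r 0.15133291022848375 g 0.902561840551023 [ 0.48884844 -0.08838599  0.09617388] [-3.85173982 -1.58181814  8.24474218] 0.013472467450139074
```

Emit:
arm_command([
  [2.4,11.9,0,0,0,0],
  [3.4,11.7,0,0,0,0],
  [4.3,11.3,0,0,0,0],
  [5.2,11.0,0,0,0,0],
  [6.1,10.5,0,0,0,0],
  [6.9,10.0,0,0,0,0],
  [7.7,9.4,0,0,0,0],
  [8.4,8.7,0,0,0,0],
  [9.1,8.0,0,0,0,0],
  [0,0,0,0,0,0],
  [0,0,0,0,0,0],
])

```text
t: 8.68
eef_pos: [0.5795, -0.1438, 0.096]
ee_rot: [-0.0, 0.973, 0.233, 0.001]
ft_force: [3.3, 2.2, -1.0]
gripper_width: 0.0131
gripper_force: 25.9
```

```bash
python3 arc.py
```

```text
r 0.1492891838447464 g 1.6253376068712226 [ 0.57954258 -0.14384926  0.09603711] [ 3.25010632  2.17151042 -1.03822364] 0.01305700600158277
```

Emit:
arm_command([
  [0,0,0,0,0,0],
  [0,0,0,0,0,0],
  [0,0,0,0,0,0],
  [0,0,0,0,0,0],
  [0,0,0,0,0,0],
  [0,0,0,0,0,0],
  [0,0,0,0,0,0],
  [0,0,-20,0,0,0],
  [0,0,-30,0,0,0],
  [0,0,-30,0,0,0],
  [0,0,-30,0,0,0],
  [0,0,-20,0,0,0],
], gripper=1.0)

```text
t: 9.68
eef_pos: [0.5792, -0.1446, 0.2294]
ee_rot: [0.001, 0.973, 0.233, 0.001]
ft_force: [0.8, 0.4, -0.0]
gripper_width: 0.0854
gripper_force: 0.0
```

Run:
```python
from fit import *
o=see(('wrist','top','side'));p=fit([x[:4] for x in o],(.515,.074,-.26,1.5,-.02,.095));print(np.round(p,4))
M=model(p)
for ci,t,uv,w,c in o: print(c,t,np.round(uv),np.round(proj(ci,M[t])[0]-uv,1),np.round(atz(ci,uv,M[t][2]),4) if c!='top' else '')
for t in M: print(t,np.round(M[t],4))
print(R_tool()[0],get_state()['ee_rot'],get_state()['t'])
P=M['pusher_grip'];print(to_tool([P[0],P[1],R_tool()[0][2]]))
_,R=R_tool();y=R.apply([0,1,0]);print('y ang',np.arctan2(y[1],y[0]))
save('w2',snapshot('wrist'))
```

```text
[ 0.5157  0.0748 -0.2699  1.5793 -0.0252  0.095 ]
wrist feeder [127. 139.] [-0.7 -0.6] [0.5154 0.0738 0.    ]
wrist gate_hinge [192.  86.] [-1.4 -0.4] [0.61   0.0008 0.06  ]
wrist pusher [172.  74.] [ 1.  -0.2] [0.6066 0.0504 0.    ]
wrist pusher_grip [121.  59.] [3.  0.3] [0.6064 0.0519 0.088 ]
wrist pointer_tip [95. 24.] [ 0.1 -0.5] [0.6215 0.1024 0.06  ]
wrist mark_fin [ 16. 119.] [0.3 0.2] [0.5085 0.1435 0.069 ]
top feeder [293. 215.] [1.3 1.3] 
top gate_hinge [316. 184.] [ 0.2 -0.8] 
top gate_handle [368. 194.] [-1.9 -2.1] 
top pusher [305. 186.] [-3.5  1.1] 
top pusher_grip [300. 179.] [-0.2  2.8] 
top pointer_tip [282. 179.] [0.5 0.2] 
side feeder [284. 275.] [-0.7 -1.8] [0.511  0.0767 0.    ]
side gate_hinge [276. 216.] [3.2 0.1] [0.6152 0.0071 0.06  ]
side gate_handle [334. 185.] [0.6 0.8] [ 0.574  -0.1438  0.088 ]
side pusher [266. 241.] [-0.1  2.7] [0.6133 0.0439 0.    ]
side pusher_grip [264. 220.] [-0.9  0.3] [0.6064 0.0474 0.088 ]
side pointer_tip [240. 235.] [0.8 1.6] [0.6268 0.101  0.06  ]
feeder [0.5157 0.0748 0.    ]
gate_hinge [0.6097 0.0021 0.06  ]
gate_handle [ 0.571  -0.1428  0.088 ]
pusher [0.6073 0.0495 0.    ]
pusher_grip [0.6073 0.0495 0.088 ]
pointer_tip [0.6219 0.1025 0.06  ]
mark_fin [0.5084 0.1432 0.069 ]
[ 0.57843307 -0.14458923  0.22633309] [1.72926202e-05 9.72529163e-01 2.32781067e-01 3.34997477e-05] 10.8833
[ 113.6 -160.    -0. ]
y ang -1.1009236629299135
```

View pics/w2.png

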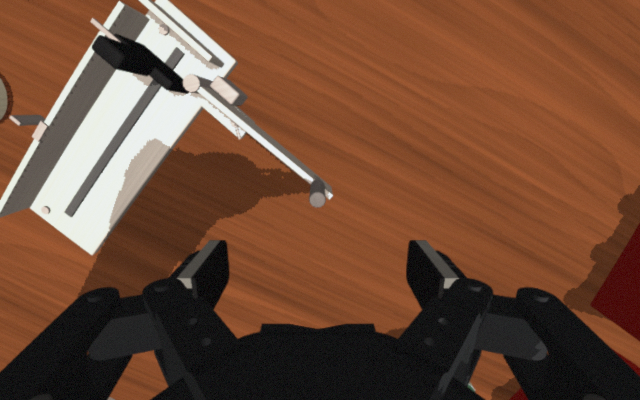

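The gate stands square out against the stop ear, with its post at (318,199). The fit gives about 1.58 rad, so it is seated. Next I'll move over the pusher tab and turn so that the fingers close along feeder x.

Emit:
arm_command([
  [19,-26.7,0,0,0,0],
  [19,-26.7,0,0,0,0],
  [19,-26.7,0,0,0,0],
  [19,-26.7,0,0,0,0],
  [19,-26.7,0,0,0,0],
  [19,-26.7,0,0,0,0],
  [0,0,0,0,0,-0.1045],
  [0,0,0,0,0,-0.1045],
  [0,0,0,0,0,-0.1045],
  [0,0,0,0,0,-0.1045],
  [0,0,0,0,0,-0.1045],
  [0,0,0,0,0,-0.1045],
  [0,0,0,0,0,-0.1045],
  [0,0,0,0,0,-0.1045],
  [0,0,0,0,0,0],
  [0,0,0,0,0,0],
])

```text
t: 12.27
eef_pos: [0.6075, 0.0497, 0.2262]
ee_rot: [-0.0, 0.795, 0.606, 0.0]
ft_force: [-0.5, -0.6, 0.8]
gripper_width: 0.0851
gripper_force: 0.0
```

Run:
```python
from fit import *
o=see(('wrist','top','side'),('gate_handle','gate_hinge','pusher_grip','pointer_tip','mark_fin','feeder'));p=fit([x[:4] for x in o],(.515,.074,-.26,1.5,-.02,.095));print(np.round(p,4))
M=model(p)
for ci,t,uv,w,c in o:
  if c=='wrist': print(c,t,np.round(uv),np.round(proj(ci,M[t])[0]-uv,1),np.round(atz(ci,uv,M[t][2]),4) if c!='top' else '')
print(R_tool()[0],get_state()['joint_positions'],get_state()['t'])
P=M['pusher_grip'];print(P,to_tool([P[0],P[1],.096]))
_,R=R_tool();y=R.apply([0,1,0]);print('y ang',np.arctan2(y[1],y[0]))
save('w3',snapshot('wrist'))
```

```text
[ 0.5155  0.0741 -0.2695  1.6498 -0.0258  0.095 ]
wrist gate_hinge [332. 229.] [0.8 1.2] [0.6091 0.0029 0.06  ]
wrist pusher_grip [316. 194.] [2.3 0.2] [0.6052 0.0495 0.088 ]
wrist pointer_tip [319. 129.] [-1.3  0.9] [0.6232 0.1023 0.06  ]
wrist feeder [239. 175.] [-1.9  0.3] [0.5178 0.0738 0.    ]
[0.60755252 0.04983416 0.22629333] [ 0.27333667  0.4823906  -0.60545696  1.64022436  0.29881726  1.11297377
 -0.67703866] 13.3167
[0.60711629 0.04878857 0.088     ] [ -1.1  -0.2 130.3]
y ang -0.2649999646120862
```

View pics/w3.png

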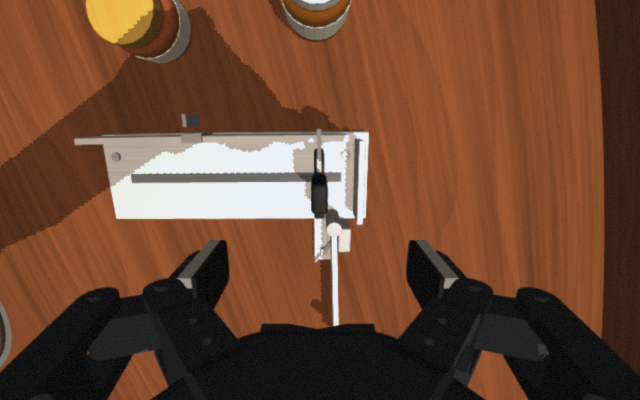

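The view is now square to the feeder: the pusher tab is at (319,194), the pointer tip at (319,130) and the fin at (191,120). I'll descend and grip the tab.

Emit:
arm_command([
  [-1,0,20,0,0,0],
  [0,0,25,0,0,0],
  [0,0,25,0,0,0],
  [0,0,25,0,0,0],
  [0,0,20,0,0,0],
  [0,0,15,0,0,0],
  [0,0,0,0,0,0],
  [0,0,0,0,0,0],
])

```text
t: 14.03
eef_pos: [0.6069, 0.0489, 0.0958]
ee_rot: [-0.0, 0.794, 0.608, -0.001]
ft_force: [0.4, 0.4, -0.4]
gripper_width: 0.0855
gripper_force: 0.0
```

Emit:
arm_command([
  [0,0,0,0,0,0],
  [0,0,0,0,0,0],
  [0,0,0,0,0,0],
  [0,0,0,0,0,0],
  [0,0,0,0,0,0],
  [0,0,0,0,0,0],
  [0,0,0,0,0,0],
  [0,0,0,0,0,0],
  [0,0,0,0,0,0],
  [0,0,0,0,0,0],
], gripper=0.0, grip_force=70)

```text
t: 14.87
eef_pos: [0.6082, 0.0486, 0.0969]
ee_rot: [0.001, 0.794, 0.607, 0.001]
ft_force: [3.2, -2.0, 5.2]
gripper_width: 0.0135
gripper_force: 69.5
```

Run:
```python
from fit import *
# fin along-feeder position from w3-like views: re-measure in current view
ci=camera_info('wrist');im=snapshot('wrist');save('w4',im)
d=np.array([np.cos(-.267),np.sin(-.267)])
for t,z in(('pointer_tip',.06),('mark_fin',.069)):
    for c in('wrist','side','top'):
        if c!='wrist': snapshot(c)
        cc=camera_info(c)
        for m in mark_of(c,t)[:2]:
            P=atz(cc,m['uv'],z);print(c,t,round(m['conf'],2),np.round(m['uv']),np.round(P,4),'s',round(P[:2]@d,4))
print(R_tool()[0],R_tool()[0][:2]@d)
```

```text
side pointer_tip 0.69 [241. 236.] [0.6231 0.1016 0.06  ] s 0.5742
wrist mark_fin 0.61 [ 71. 124.] [0.5068 0.1425 0.069 ] s 0.4513
side mark_fin 0.62 [261. 277.] [0.5063 0.1401 0.069 ] s 0.4514
top mark_fin 0.36 [270. 222.] [0.4959 0.1396 0.069 ] s 0.4415
[0.60803347 0.04867792 0.09691339] 0.5736457368725865
```

View pics/w4.png

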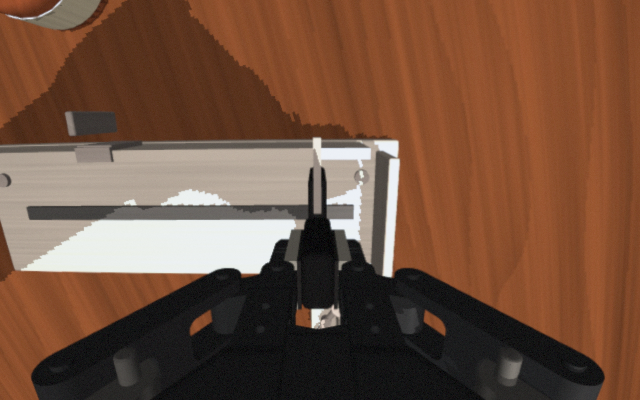

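The tab is gripped (13.5 mm opening). The fin is at (70,124) and the pointer at (318,140), so the pull is about 122 mm. I'll pull 112 mm first and then measure from close by.

Emit:
arm_command([
  [0,-5,0,0,0,0],
  [0,-10,0,0,0,0],
  [0,-10,0,0,0,0],
  [0,-10,0,0,0,0],
  [0,-10,0,0,0,0],
  [0,-10,0,0,0,0],
  [0,-10,0,0,0,0],
  [0,-10,0,0,0,0],
  [0,-10,0,0,0,0],
  [0,-10,0,0,0,0],
  [0,-10,0,0,0,0],
  [0,-7,0,0,0,0],
  [0,0,0,0,0,0],
  [0,0,0,0,0,0],
  [0,0,0,0,0,0],
])

```text
t: 16.67
eef_pos: [0.5006, 0.0773, 0.0969]
ee_rot: [0.001, 0.795, 0.607, 0.001]
ft_force: [6.8, -3.6, 2.5]
gripper_width: 0.013
gripper_force: 69.3
```

```bash
cat > meas.py <<'E'
from fit import *
import sys
d=np.array([np.cos(-.267),np.sin(-.267)])
for c in('wrist','side'):
    cc=camera_info(c);im=snapshot(c);save(sys.argv[1]+c,im)
    for t,z in(('pointer_tip',.06),('mark_fin',.069)):
        for m in mark_of(c,t)[:2]:
            P=atz(cc,m['uv'],z);print(c,t,round(m['conf'],2),np.round(m['uv'],1),np.round(P,4),'s',round(P[:2]@d,4))
p=R_tool()[0];print(p,p[:2]@d,get_state()['gripper_width'],get_state()['ft_force'])
a=cv2.imread(f'pics/{sys.argv[1]}wrist.png')[60:240,220:420]
cv2.imwrite(f'pics/{sys.argv[1]}c.png',cv2.resize(a,None,fx=3,fy=3,interpolation=2))
E
python3 meas.py a
```

```text
wrist pointer_tip 0.86 [320.9 134.6] [0.5168 0.132  0.06  ] s 0.4636
wrist mark_fin 0.86 [294.  118.5] [0.5064 0.1432 0.069 ] s 0.4507
side pointer_tip 0.8 [263.5 274.9] [0.511  0.1296 0.06  ] s 0.4586
side mark_fin 0.67 [259.2 275.8] [0.5105 0.1403 0.069 ] s 0.4554
[0.50071346 0.07726258 0.09685827] 0.46258667581352797 0.012978739539692101 [ 7.32691332 -4.51788065  4.67089605]
```

View pics/ac.png

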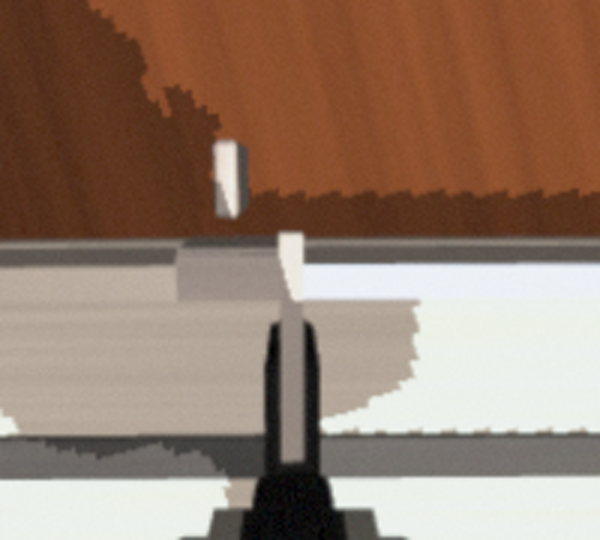

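The pointer is about 22 px short of the fin in the wrist view: bar at column 317, fin top at column 295.5. I'll convert that properly.

Run:
```python
from fit import *
ci=camera_info('wrist')
for yaw in(-.26,-.267,-.272):
    d=np.array([np.cos(yaw),np.sin(yaw)]);a=atz(ci,(317,139),.06);b=atz(ci,(295.5,118),.069)
    print(yaw,(a-b)[:2]@d*1000,a,b)
```

```text
-0.26 10.14155269043729 [0.51441575 0.13033184 0.06      ] [0.50733616 0.14316793 0.069     ]
-0.267 10.21539609387893 [0.51441575 0.13033184 0.06      ] [0.50733616 0.14316793 0.069     ]
-0.272 10.267835131431728 [0.51441575 0.13033184 0.06      ] [0.50733616 0.14316793 0.069     ]
```

Emit:
arm_command([
  [0,-3,0,0,0,0],
  [0,-4,0,0,0,0],
  [0,-3,0,0,0,0],
  [0,0,0,0,0,0],
  [0,0,0,0,0,0],
  [0,0,0,0,0,0],
  [0,0,0,0,0,0],
])

```text
t: 17.55
eef_pos: [0.4911, 0.0798, 0.0969]
ee_rot: [0.001, 0.795, 0.607, 0.001]
ft_force: [6.5, -5.4, 4.0]
gripper_width: 0.0133
gripper_force: 69.4
```

```bash
python3 meas.py b; python3 -c "
import cv2,numpy as np
a=cv2.imread('pics/bwrist.png')[90:190,260:380];b=cv2.imread('pics/bside.png')[150:330,220:370]
a=cv2.resize(a,(480,400),interpolation=2);b=cv2.resize(b,(320,400),interpolation=2)
cv2.imwrite('pics/b2.png',np.hstack([a,b]))"
```

```text
wrist pointer_tip 0.84 [318.3 141. ] [0.5052 0.1317 0.06  ] s 0.4525
wrist mark_fin 0.8 [315.8 118.5] [0.507 0.143 0.069] s 0.4513
side pointer_tip 0.91 [264.5 277.8] [0.5042 0.1326 0.06  ] s 0.4513
side mark_fin 0.62 [258.6 274.2] [0.5143 0.1388 0.069 ] s 0.4594
[0.49114475 0.07982576 0.09686257] 0.4526807578776937 0.013264334001180164 [ 7.20991537 -5.60007207  4.04477624]
```

View pics/b2.png

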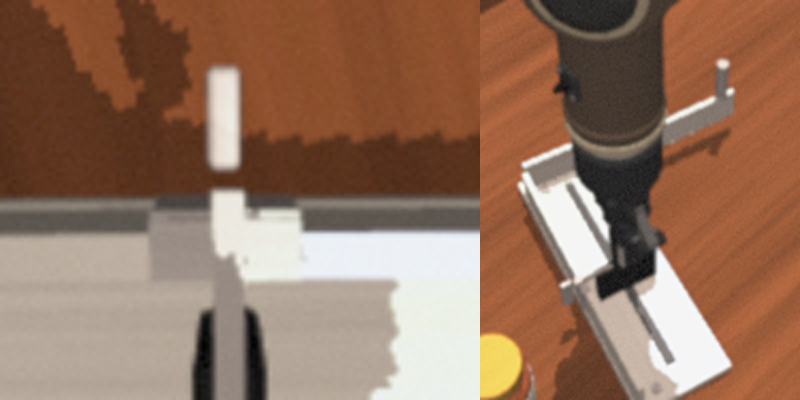

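The pointer (column 317.1) and the fin (column 316.0) are within about 0.5 mm, and the side view shows the gate still fully out. I'll make one small nudge, then hand in.

Emit:
arm_command([
  [0,-0.5,0,0,0,0],
  [0,0,0,0,0,0],
  [0,0,0,0,0,0],
  [0,0,0,0,0,0],
  [0,0,0,0,0,0],
  [0,0,0,0,0,0],
])

```text
t: 18.35
eef_pos: [0.4907, 0.0799, 0.0968]
ee_rot: [0.001, 0.795, 0.607, 0.001]
ft_force: [8.2, -5.1, 2.8]
gripper_width: 0.013
gripper_force: 69.3
```

Run:
```python
from fit import *
snapshot('top');ci=camera_info('top')
for m in mark_of('top','gate_handle')[:1]:
    P=atz(ci,m['uv'],.088);print(m,P,np.arctan2(.0023-P[1],.61-P[0])+.267)
print(get_state()['eef_pos'],get_state()['t'])
print(env.finish_job())
```

```text
{'uv': [367.5, 191.0], 'conf': 0.75} [ 0.57500438 -0.14841708  0.088     ] 1.6096450646748157
[0.4907322  0.07994613 0.09686552] 18.45
the job is handed in; nothing more can be done
None
```

Job handed in at 18.5 s: the gate is open at its end stop (about 1.6 rad by camera), the gripper is holding the pusher with its pointer within about 0.5 mm of the index fin, and the arm stayed clear of the jars and bottle.

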